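# Clip the sharpening plate into its honing cradle

### The arm

A 6-joint arm with a two-finger parallel gripper is mounted at the origin on the work surface. World frame = base frame: x ahead of the robot, y to its left, z up, the work surface at z = 0. Lengths are in mm, angles in rad, forces in N, time in s.
With the tool pointing down it reaches from about 350 to 975 mm from the base axis. Payload 7.1 kg.
Tool frame: the origin (TCP) lies on the front face of the gripper's body, between the roots of the fingers; the fingertips stand 80 mm ahead of it and the grasp point (between the pads) lies 61 mm ahead of it (env.tips_ahead is the distance from the TCP to the fingertips, in mm); z points along the fingers, y is the direction in which the jaws open and shut (so a half turn about z gives the same grasp; the last joint's range is limited). The gripper opens to 88 mm and grips with 3 to 60 N. Pads are 20 mm wide; open, the fingers measure 115 mm over their backs; the gripper's body (75 mm by 178 mm) begins 61 mm behind the grasp point.
Start: joints at [1.13, 0.423, 1.63, -0, 1.089, -0.019], TCP at [255.845, 570.218, 302.675] pointing down, gripper open.
Joint ranges: [-3, 3], [-0.9, 2.11], [0.09, 2.58], [-1.31, 4.45], [0.11, 2.69], [-2.54, 2.54]. Speed limits (rad/s): [2.39, 2.39, 3.01, 3.14, 3.14, 3.14].

### API

Orientations are given as a unit quaternion [x, y, z, w].
In Python, from station import env, set_gripper, viewer, workorder gives the robot as it stands. Calls block until the motion is done:
- env.reach(position, orientation): joint-space move of the TCP to a pose.
- env.move_l(position, rot=None, rate=150, f_stop=None): straight line of the TCP; rot=None keeps the orientation; rate is the mean speed in mm/s. With f_stop (N) it stops when the force on the tool has changed by that much, and returns True; else False.
- env.move_joints(angles): joint-space move.
- set_gripper(opening): finger opening in mm; the grip force is fixed at half the most; returns when the fingers have stopped.
- env.hold(seconds).
- env.ik(position, orientation): joint angles nearest the present ones, or None.
- env.read_state(): the state.
- viewer.camera(name): name is "scene" or "top" or "wrist"; returns the picture (400x640x3 uint8, blue, green, red); there is no depth.
- viewer.camera_params(name): a dict with "fx", "fy", "cx", "cy" (pixels), "pose" (4x4, takes a point from camera to world coordinates); the wrist camera has in their place "tool_from_camera" (4x4, takes a point from camera to tool coordinates, whose origin is the TCP and whose axes are the flange's). Camera axes: x right, y up, looking along -z (the intrinsics and any distortion apply to the point x, -y, -z); pixel columns grow to the right and rows downward; lengths in mm; the calibration is good to about 2 mm. A picture is of the moment at which its call begins: read the wrist's pose just before it. camera_params takes no time and is no camera call.
A pose or a line that the arm cannot do raises env.IKError and nothing moves.
- workorder.sign_off(): hands the job in, once; it reports no verdict.
The state is a dict: "time_s": time; "qpos": joint angles; "dq": joint speeds; "tau": joint torques, N m; "tool_pos": TCP position; "orientation": TCP orientation; "force": force on the tool from outside, world axes, zero at the start; "wrist_torque": the same for the moment, N m; "width": finger opening in mm.
Only numpy, scipy, OpenCV 4.12 (cv2) and the standard library are available. Lean on these libraries where they do the work, as an engineer would, in place of code of your own. Each camera call takes 0.05 s, during which the arm holds its last target.

### The job

Pick up the sharpening plate by its wooden grip, lay it flat on the honing cradle's steel deck and slide it, ribbed end first, under the two sprung clips until both have ridden up over the rib and snapped down behind it, then let go. The plate is brittle and the clips and end stop are set a little differently each time, so go by feel, push it gently, and do not ram it into the stop. Leave the other things on the counter where they are.

Things in the scene. Friction and masses are not known exactly. Their poses are not given: they have to be found in the camera images.
- hone: The loose brittle sharpening plate, 220 g, grey with a white face: 140 long (x) x 56 wide (y) x 6 thick, with a steel rib 10 long and 3 high across its whole front (+x) edge (9 high there) and an upright wooden grip bar near its tail. Origin: centre of the underside; x runs from grip end to ribbed end, z up. Starts flat on the counter. At the clips, force between it and cradle must stay under 35 N.
- grip (a point): Middle of the wooden grip bar on the plate, 27 above the plate's underside, 53 behind its centre. The bar is 14 thick along the plate's x, 44 wide along its y, and its top is 36 above the underside. Grip it across its 14 mm thickness, fingers fore and aft. Axes as the plate's.
- cradle: Honing cradle fixed to the counter: dark wooden block with a steel deck, reaching from 140 behind to 138 ahead of its origin (x), 90 wide, deck top 25 above the counter. Origin at counter level on the centre line; the plate slides in along +x; z up. At the far end a head, locked at an unmeasured setting along x, carries the end stop and the two clips.
- deck_entry (a point): Point on the deck's surface (25 above the counter) on the centre line, 82 behind the cradle's origin: with the plate's centre here its front lies just inside the flared mouth of the rails, well short of the clips, and its grip is above the deck's near end. Axes as the cradle's.
- rail_mouth (a point): Point on the deck on the centre line, 10 ahead of the cradle's origin, where the two brass guide rails begin: 5 high, 59 apart, running 62 on along x. Before it, from 23 back, they flare from about 74 apart. Axes as the cradle's.
- stop_mid (a point): Point on the deck on the centre line, 85 ahead of the cradle's origin: where the face of the end stop (black rubber block 10 high, 54 wide, gives 1 mm per 12 N) is when the head is at its middle setting. The true stop face, with the clips, is up to 15 mm nearer or farther along x, different each time, fixed during the job and not measured: it has to be felt. Axes as the cradle's.
- clip_left (a joint): Lift angle (rad) of the sprung steel clip on the cradle's left (+y), 18 off the centre line. 0 at rest (nose 4 above the deck), about 0.11 riding on the rib, about 0.042 snapped down behind it. Its upturned lip begins 37 before the true stop face, 12 above the deck; the noses drop when the plate's front is 5 to 2 mm short of that stop, so only the last 2 mm of travel count.
- clip_right (a joint): The same for the clip on the right (-y). Sliding the plate in takes about 3 to 9 N: it rises as the lips lift, drops as the clips snap down, then rises sharply at the stop.
- pliers: Chrome pliers lying in the middle of the counter, 155 x 65 x 13, bystander.
- stapler: Blue metal press-button stapler, 130 x 34 x 58, bystander.
- mallet: Small wooden mallet lying on the counter, 220 x 85 x 52, bystander.
- nozzle: Green plastic spray nozzle standing on its collar, 70 x 32 x 58, bystander.
- dabba: Empty round stainless steel dabba without lid, 110 diameter, 75 high, bystander.
- tumbler: Steel tumbler, 70 diameter, 95 high, bystander.
- screwdriver: Screwdriver with orange handle lying in the middle of the counter, bystander.
Mind the look-alikes: they are no part of the job. What is meant by the hone is not green or pink, and is the smaller of those in its own colour.

How it is judged (in metres and radians):
On the way, in this order (a step that is already met when the one before it is completed fails the run):
1. the sharpening plate has been lifted off the counter, clear of the deck height (height (world z) of hone above 0.03 m), for 0.1 s.
2. both clips ride up on the rib (value of joint each of clip_left, clip_right above 0.085 rad), for 0.02 s.
At the end, for the whole second after the job is handed in: The plate lies flat and at rest on the deck (within 3 mm of it, tilt under 0.04 rad), in line with the cradle within 0.06 rad, its centre no more than 5 mm behind the cradle's origin (x), both clips snapped down on it behind the rib (angles 0.02 to 0.055 rad) (value of joint clip_left between 0.02 and 0.055 rad and value of joint clip_right between 0.02 and 0.055 rad and x of hone in the frame of cradle above -0.005 m and z of hone in the frame of cradle below 0.028 m and angle between the x axis of hone and the x axis of cradle, either way round below 0.06 rad and angle between hone's own z axis and vertical below 0.04 rad and linear speed of hone below 0.01 m/s); the robot touches nothing.
It fails at once if the plate is rammed or forced at the clips or stop: over 35 N between it and the cradle with its front past the rails' middle (contact force between hone and cradle above 35 N and x of hone in the frame of cradle above -0.039 m).
It fails at once if a bystander is moved more than 30 mm (distance of any of pliers, stapler, mallet, nozzle, dabba, tumbler, screwdriver from where it was at the start of the episode above 0.03 m).
It also fails if it takes over 72 s, if anything falls off the work surface, if the arm or the gripper's body presses on something with over 40 N, if the wrist force passes 120 N, or if a joint passes its speed limit or range.

## Working session

There is one attempt and no reset: what is moved stays moved. The work goes in short steps, each a Python script; the robot and the scene stay as the last script left them, time stands still between calls to the robot, and variables do not carry over. Pictures are saved under pics/ and viewed, and the job is handed in when it is done.

```bash
ls; mkdir -p pics
python3 - <<'E'
from station import env,set_gripper,viewer,workorder
import cv2
for n in("scene","top","wrist"):
    s=env.read_state(); cv2.imwrite(f"pics/a_{n}.png",viewer.camera(n))
    p=viewer.camera_params(n); print(n,{k:(v if not hasattr(v,'round') else v.round(4).tolist() if hasattr(v,'tolist') else v) for k,v in p.items()})
print(env.read_state())
E
```

```text
pics
scene {'fx': 489.22650926626085, 'fy': 489.22650926626085, 'cx': 318.59553174308786, 'cy': 198.62102498824018, 'pose': [[0.7354, -0.5024, 0.4547, 1188.2304], [0.6773, 0.5641, -0.4722, -721.5845], [-0.0192, 0.6553, 0.7551, 1192.7422], [0.0, 0.0, 0.0, 1.0]]}
top {'fx': 414.836414487414, 'fy': 414.836414487414, 'cx': 311.0808743786595, 'cy': 203.66076164083995, 'pose': [[0.0024, 0.9963, -0.0857, 419.8922], [-0.9998, 0.0009, -0.0177, -19.3434], [-0.0175, 0.0857, 0.9962, 1262.9362], [0.0, 0.0, 0.0, 1.0]]}
wrist {'fx': 330.83845337195623, 'fy': 330.83845337195623, 'cx': 317.32709013084303, 'cy': 195.0006972995865, 'tool_from_camera': [[-0.0003, 0.9538, 0.3003, 81.9125], [1.0, 0.0001, 0.0005, 0.335], [0.0005, 0.3003, -0.9538, -81.8014], [0.0, 0.0, 0.0, 1.0]]}
{'time_s': 0.15, 'qpos': array([ 1.12999483e+00,  4.23672506e-01,  1.63049716e+00, -3.52196665e-05,
        1.08858499e+00, -1.89564685e-02]), 'dq': array([ 0.00058954, -0.00175525, -0.00112516,  0.00167292, -0.00067637,
       -0.00120455]), 'tau': array([-2.73388872e-05, -5.44982564e+01, -2.73917288e+01,  6.44282042e-02,
        2.05389824e-02, -8.42328541e-05]), 'tool_pos': array([255.71996742, 569.92915111, 302.08250526]), 'orientation': array([ 2.09354028e-01,  9.77839738e-01, -5.69269734e-04, -1.17199616e-04]), 'force': array([-0.29229225,  0.37490094, -0.03725853]), 'wrist_torque': array([ 0.04931559, -0.0302107 ,  0.01020722]), 'width': 87.47624758109514}
```

View pics/a_top.png

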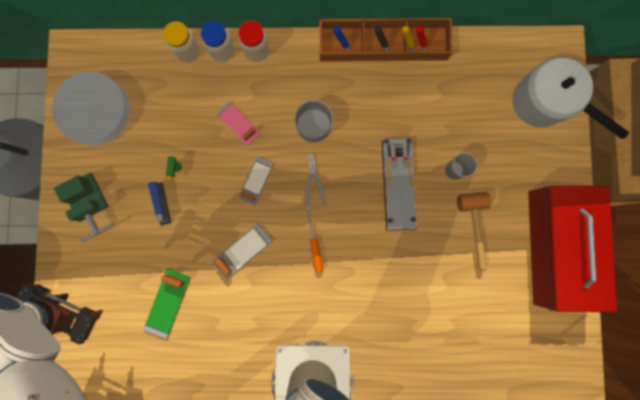

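View pics/a_scene.png

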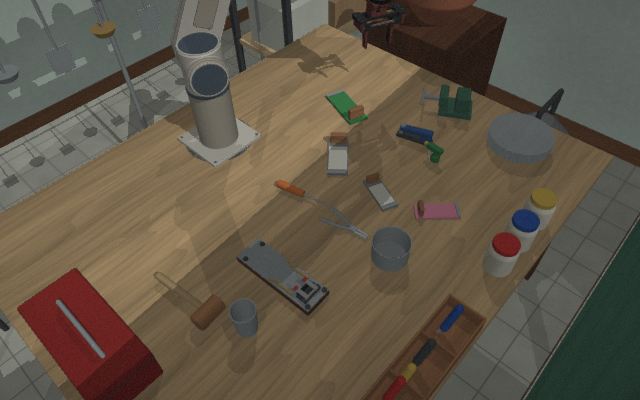

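View pics/a_wrist.png

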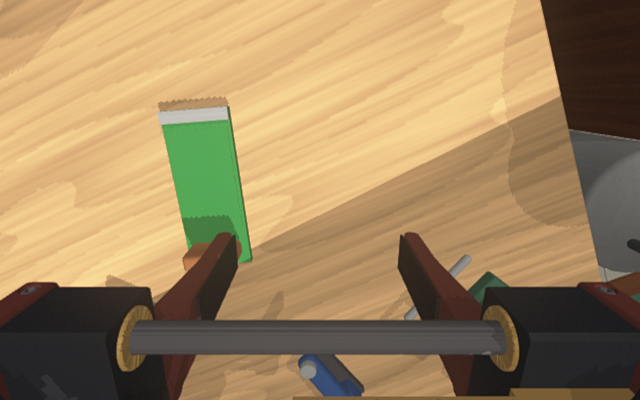

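Candidates in the top view are green (167,303), pink (239,122), white/grey large (245,250) and white/grey small (256,180). By the description it's the small white one at (256,180). I'll check it in crops.

Run:
```python
import cv2,numpy as np
t=cv2.imread("pics/a_top.png");s=cv2.imread("pics/a_scene.png")
a=cv2.resize(t[145:285,205:285],None,fx=5,fy=4.2857,interpolation=cv2.INTER_CUBIC)
a=cv2.resize(t[145:285,205:285],None,fx=4.2,fy=4.2,interpolation=cv2.INTER_CUBIC)
b=cv2.resize(t[130:240,370:430],(320,588),interpolation=cv2.INTER_CUBIC)
cv2.imwrite("pics/crop_top.png",np.hstack([a,b]))
a=cv2.resize(s[130:220,320:410],None,fx=4.4,fy=4.4,interpolation=cv2.INTER_CUBIC)
b=cv2.resize(s[230:320,230:335],(400,396),interpolation=cv2.INTER_CUBIC)
cv2.imwrite("pics/crop_scene.png",np.hstack([a,b]))
```

```text
(no output)
```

View pics/crop_top.png

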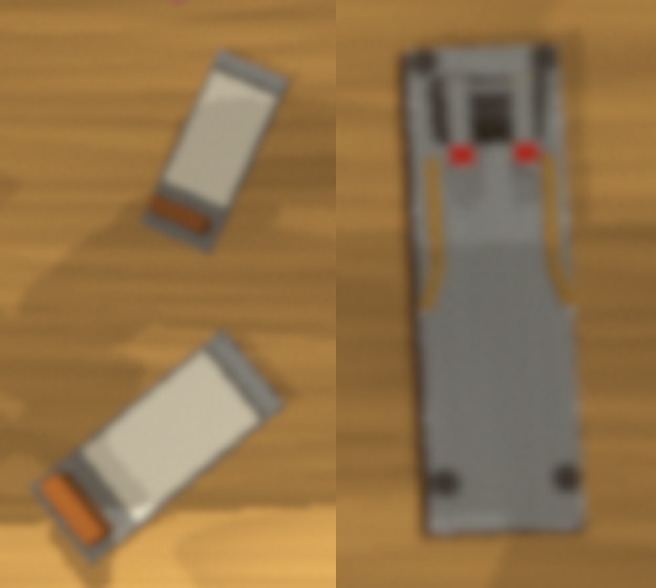

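View pics/crop_scene.png

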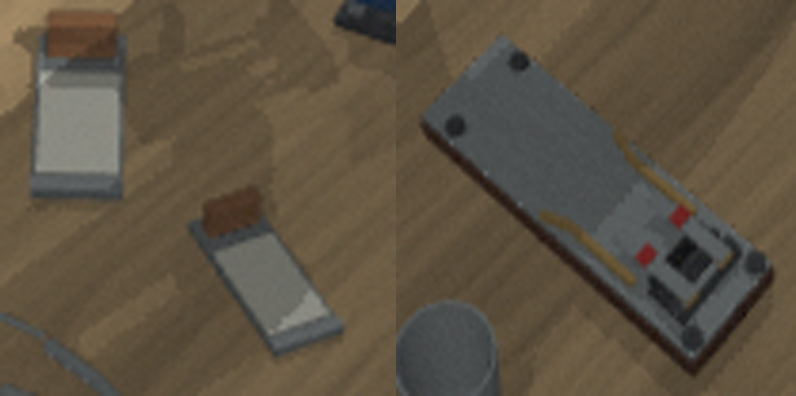

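The crops confirm the choice: the white-faced plate at about (256,180) is clearly smaller than the one at (245,250). The cradle lies at about (400,183), with its clips at the top (far) end. Next come positions from the corners.

```bash
cat > h.py <<'E'
from station import env,set_gripper,viewer,workorder
import cv2,numpy as np
from scipy.spatial.transform import Rotation as R
def ray(p,T,uv,z):
    d=np.array([(uv[0]-p['cx'])/p['fx'],-(uv[1]-p['cy'])/p['fy'],-1.]); d=T[:3,:3]@d
    o=T[:3,3]; return o+d*(z-o[2])/d[2]
def wristT(p,pos,q):
    T=np.eye(4);T[:3,:3]=R.from_quat(q).as_matrix();T[:3,3]=pos
    return T@np.array(p['tool_from_camera'])
def downq(yaw_y):
    # tool z down, tool y axis along world angle yaw_y
    y=np.array([np.cos(yaw_y),np.sin(yaw_y),0]);z=np.array([0,0,-1.]);x=np.cross(y,z)
    return R.from_matrix(np.c_[x,y,z]).as_quat()
E
python3 - <<'E'
from h import *
p=viewer.camera_params("top");T=np.array(p['pose'])
f=lambda u,v:((u+.5)/4.2-.5+205,(v+.5)/4.2-.5+145)
P=[ray(p,T,f(*c),z) for c,z in(((218,52),9),((290,80),9),((145,222),6),((212,250),6))]
g=lambda u,v:((u-336+.5)/5.333-.5+370,(v+.5)/5.345-.5+130)
C=[ray(p,T,g(*c),25) for c in((405,48),(553,45),(428,530),(583,528))]
for n,Q,o in(("plate",P,0),("cradle",C,1)):
    Q=np.array(Q); print(n,Q.round(1).tolist())
    fr=(Q[0]+Q[1])/2;ta=(Q[2]+Q[3])/2;d=fr-ta
    print("len",np.linalg.norm(d[:2]),"wid",np.linalg.norm(Q[0]-Q[1]),np.linalg.norm(Q[2]-Q[3]),"mid",(fr+ta)/2,"yaw",np.arctan2(d[1],d[0]))
E
```

```text
plate [[671.5, 170.8, 9.0], [650.7, 117.9, 9.0], [546.8, 222.8, 6.0], [526.4, 173.6, 6.0]]
len 135.63124916958742 wid 56.87828215129915 53.20570511917439 mid [598.83498693 171.27598904   7.5       ] yaw -0.4084332336214666
cradle [[724.4, -213.3, 25.0], [725.9, -297.0, 25.0], [451.8, -222.7, 25.0], [453.1, -308.7, 25.0]]
len 272.92181297240626 wid 83.7169880866893 86.00342333194365 mid [ 588.78981321 -260.39264642   25.        ] yaw 0.03872645596190088
```

Run:
```python
from h import *
for k in(0,np.pi):
  for pos,y in(((550,192,250),-.408),((590,160,250),-.408),((550,192,90),-.408),((455,-264,120),.039),((590,-260,280),.039)):
    q=env.ik(np.array(pos,float),downq(y+k)); print(k,pos,None if q is None else np.round(q,2))
```

```text
0 (550, 192, 250) [ 0.32  0.43  1.76 -0.    0.95  0.72]
0 (590, 160, 250) [ 0.25  0.47  1.7  -0.    0.98  0.65]
0 (550, 192, 90) [ 0.32  0.67  1.82 -0.    0.65  0.72]
0 (455, -264, 120) [-0.55  0.57  1.94 -0.    0.63 -0.59]
0 (590, -260, 280) [-0.43  0.48  1.6  -0.    1.06 -0.47]
3.141592653589793 (550, 192, 250) [ 0.32  0.43  1.76 -0.    0.95 -2.42]
3.141592653589793 (590, 160, 250) [ 0.25  0.47  1.7  -0.    0.98 -2.49]
3.141592653589793 (550, 192, 90) [ 0.32  0.67  1.82 -0.    0.65 -2.42]
3.141592653589793 (455, -264, 120) None
3.141592653589793 (590, -260, 280) None
```

Run:
```python
from h import *
def look(c,yaw,z,name,off=30):
    tx=np.array([-np.sin(yaw),np.cos(yaw)])
    env.reach(np.array([*(np.array(c)-off*tx),z]),downq(yaw)); env.hold(.2)
    s=env.read_state(); im=viewer.camera("wrist"); cv2.imwrite(f"pics/{name}.png",im)
    np.savez(f"{name}.npz",pos=s['tool_pos'],q=s['orientation']); print(s['time_s'],s['tool_pos'])
look((588.8,-260.4),.039,300,"w_cr")
look((598.8,171.3),-.408,260,"w_pl")
```

```text
3.575 [ 590.14618932 -289.97448681  299.98781133]
5.425 [587.18668395 142.92870703 260.05348169]
```

View pics/w_cr.png

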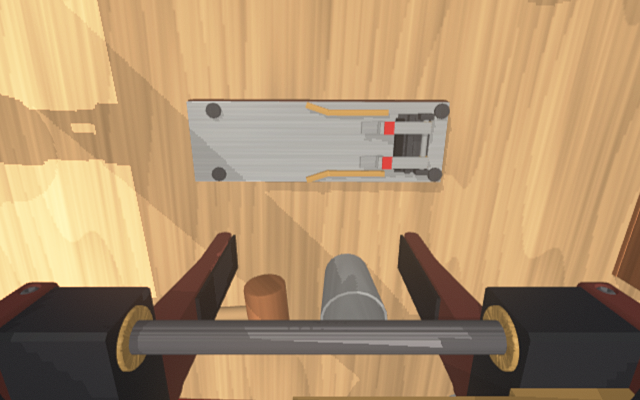

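View pics/w_pl.png

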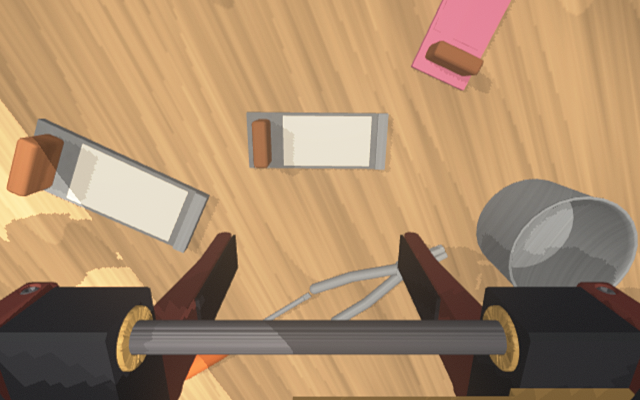

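The wrist view shows the chosen plate at (250..387, 112..168) with its rib on the right. The cradle is at (190..448, 100..181) with its clips on the right. I'll enlarge both.

Run:
```python
import cv2
a=cv2.imread("pics/w_cr.png")[90:195,180:460]; cv2.imwrite("pics/w_cr_z.png",cv2.resize(a,(784,294),interpolation=cv2.INTER_CUBIC)) #2.8
a=cv2.imread("pics/w_pl.png")[100:180,235:400]; cv2.imwrite("pics/w_pl_z.png",cv2.resize(a,(792,384),interpolation=cv2.INTER_CUBIC)) #4.8
```

```text
(no output)
```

View pics/w_cr_z.png

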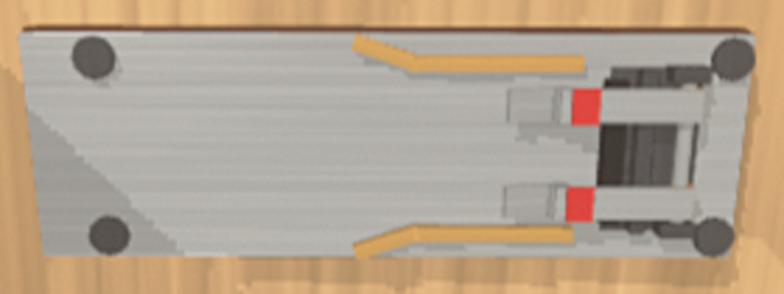

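View pics/w_pl_z.png

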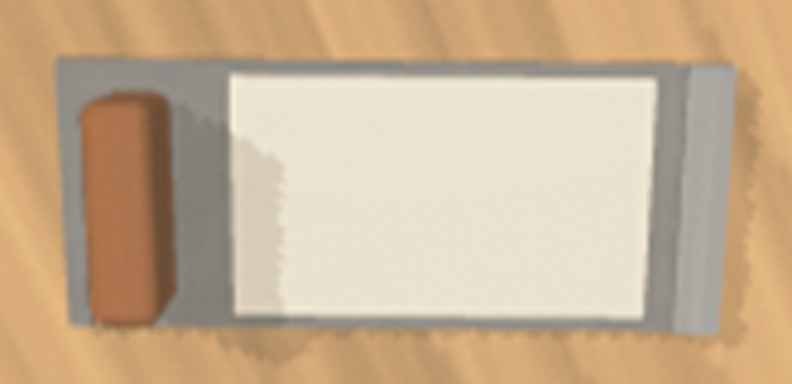

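Run:
```python
from h import *
p=viewer.camera_params("wrist")
def mk(name,ox,oy,s):
    d=np.load(name+".npz");T=wristT(p,d['pos'],d['q'])
    return lambda u,v,z:ray(p,T,((u+.5)/s-.5+ox,(v+.5)/s-.5+oy),z)
c=mk("w_cr",180,90,2.8);l=mk("w_pl",235,100,4.8)
C=np.array([c(20,32,25),c(43,256,25),c(754,33,25),c(737,255,25)])
ta=(C[0]+C[1])/2;fr=(C[2]+C[3])/2;d=fr-ta;yaw=np.arctan2(d[1],d[0]);m=(ta+fr)/2
ex=d/np.linalg.norm(d);ey=np.array([-ex[1],ex[0],0])
O=m+ex*1
print("cradle len",np.linalg.norm(d),"wid",np.linalg.norm(C[0]-C[1]),np.linalg.norm(C[2]-C[3]),"O",O,"yaw",yaw, [np.arctan2(*(C[b]-C[a])[[1,0]]) for a,b in((0,2),(1,3))])
def loc(P): return ((P-O)@ex).round(1),((P-O)@ey).round(1)
for n,a in(("railU in",(415,73,30)),("railU end",(583,72,30)),("railL in",(415,227,30)),("railL end",(573,228,30)),("lipU",(508,105,37)),("lipL",(504,202,37)),("redU",(572,107,30)),("bolt TL",(94,57,25)),("bolt BL",(109,235,25)),("stopblack",(598,150,35))): print(n,loc(c(*a)))
P=np.array([l(57,58,6),l(70,324,6),l(735,65,9),l(718,332,9)])
ta=(P[0]+P[1])/2;fr=(P[2]+P[3])/2;d=fr-ta;y2=np.arctan2(d[1],d[0]);m=(ta+fr)/2;e=d/np.linalg.norm(d)
print("plate len",np.linalg.norm(d[:2]),"wid",np.linalg.norm(P[0]-P[1]),np.linalg.norm(P[2]-P[3]),"c",m,"yaw",y2,"grip",m-53*e)
G=np.array([l(82,100,36),l(165,95,36),l(90,322,36),l(155,322,36)]);print("grip top",G.round(1).tolist(),G.mean(0))
```

```text
cradle len 274.34136070758893 wid 85.92891958389083 85.22305765011019 O [ 592.14628156 -259.90128528   25.        ] yaw 0.03944239940451363 [np.float64(0.038031781456050615), np.float64(0.04083038438456689)]
railU in (np.float64(8.7), np.float64(28.5))
railU end (np.float64(70.9), np.float64(28.8))
railL in (np.float64(9.3), np.float64(-29.9))
railL end (np.float64(70.8), np.float64(-30.4))
lipU (np.float64(42.7), np.float64(17.5))
lipL (np.float64(42.7), np.float64(-18.6))
redU (np.float64(67.6), np.float64(16.1))
bolt TL (np.float64(-111.1), np.float64(34.0))
bolt BL (np.float64(-111.6), np.float64(-34.4))
stopblack (np.float64(77.3), np.float64(0.7))
plate len 139.11591551285557 wid 55.8194448695627 55.68494073549103 c [601.40995124 174.91151461   7.5       ] yaw -0.4177815721170074 grip [552.97967307 196.41040924   6.35733389]
grip top [[556.5, 219.0, 36.0], [571.3, 213.6, 36.0], [538.6, 180.2, 36.0], [550.3, 175.1, 36.0]] [554.19999116 196.94581593  36.        ]
```

The measurements agree with the given sizes: 139×56 plate, 274×86 deck, 58.5 between rails. The lip at x≈43 suggests the stop is at about x=80. Now the grasp.

Run:
```python
from h import *
q=downq(-.4178); g=[553.5,196.6]
set_gripper(50)
env.reach(np.array([*g,140.]),q)
print(env.move_l(np.array([*g,89.5]),rate=60,f_stop=6))
s=env.read_state();print(s['tool_pos'],s['force'])
set_gripper(0); env.hold(.2)
s=env.read_state();print(s['width'],s['force'],s['time_s'])
env.move_l(np.array([*g,200.]),rate=80); env.hold(.3)
s=env.read_state();print(s['width'],s['force'],s['wrist_torque'],s['time_s'])
cv2.imwrite("pics/lift.png",viewer.camera("wrist"));cv2.imwrite("pics/lift_s.png",viewer.camera("scene")[90:270,250:480])
np.savez("lift.npz",pos=s['tool_pos'],q=s['orientation'])
```

```text
False
[553.69383319 196.69329512  89.67136407] [ 0.38122877 -0.51882742 -0.27620079]
13.770212315266837 [-0.7140519   0.24947998  2.78425944] 8.6667
13.745577694727169 [-0.07676715  0.74750411 -2.15135758] [-0.08428738  0.21487001 -0.00057917] 10.5
```

View pics/lift.png

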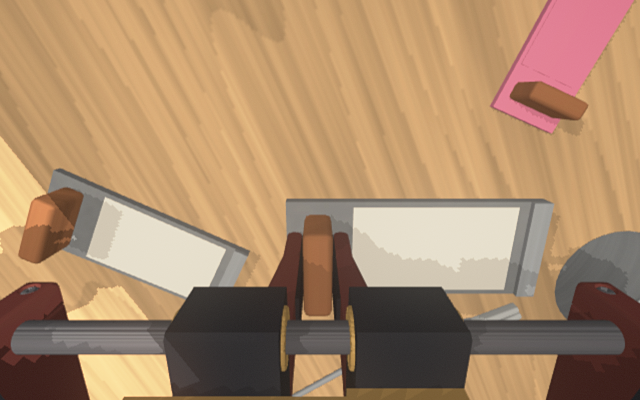

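View pics/lift_s.png

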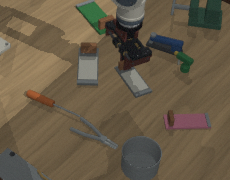

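Run:
```python
import cv2
a=cv2.imread("pics/lift.png")[185:315,275:565]; cv2.imwrite("pics/lift_z.png",cv2.resize(a,None,fx=2.7,fy=2.7,interpolation=cv2.INTER_CUBIC))
```

```text
(no output)
```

View pics/lift_z.png

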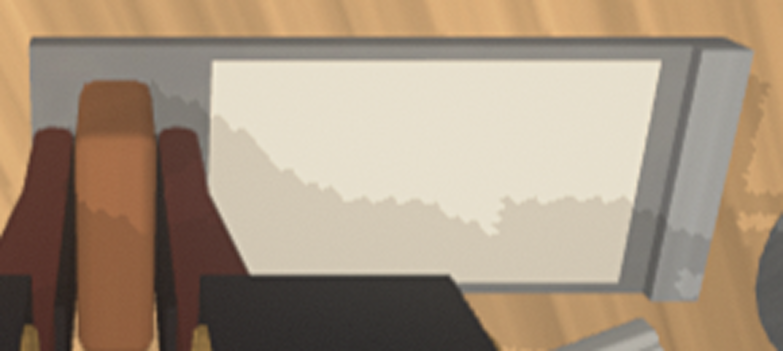

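Run:
```python
from h import *
p=viewer.camera_params("wrist");T=np.array(p['tool_from_camera'])
for dz in(0,):
  for n,u,v,z in(("tailU",32,46,83.5),("plateU right",680,48,83.5),("ribFU",751,49,80.5),("ribFL",700,300,80.5),("ribBU",698,49,80.5),("ribBL",650,297,80.5),("whiteLU",211,60,83.5),("whiteRU",661,60,83.5),("whiteRL",619,283,83.5)):
    print(n,ray(p,T,((u+.5)/2.7-.5+275,(v+.5)/2.7-.5+185),z).round(1))
```

```text
tailU [ 27.4 -15.3  83.5]
plateU right [ 26.9 111.4  83.5]
ribFU [ 27.8 123.   80.5]
ribFL [-28.1 124.2  80.5]
ribBU [ 27.8 112.9  80.5]
ribBL [-27.4 113.6  80.5]
whiteLU [24.5 19.8 83.5]
whiteRU [ 24.5 108.1  83.5]
whiteRL [-26.  108.4  83.5]
```

The plate sits centred in the grasp: edges at ±27.7 mm and front 123.5 mm ahead (123 expected), with no droop. Next I carry it over and lower it onto the deck.

```bash
cat >> h.py <<'E'
O=np.array([591.4,-260.7]);YAW=.0394
EX=np.array([np.cos(YAW),np.sin(YAW)]);EY=np.array([-EX[1],EX[0]])
def tcp(px,py,z): return np.array([*(O+(px-53)*EX+py*EY),z])   # px: plate centre in cradle
def rel(pos):
    d=np.array(pos[:2])-O; return d@EX+53,d@EY,pos[2]
E
python3 - <<'E'
from h import *
q=downq(YAW)
env.reach(tcp(-84,0,190.),q)
env.move_l(tcp(-84,0,122.),rate=80); env.hold(.2)
s=env.read_state();print(s['force'],s['wrist_torque'],rel(s['tool_pos']),s['time_s'])
print(env.move_l(tcp(-84,0,111.),rate=10,f_stop=3)); 
s=env.read_state();print(s['force'],s['wrist_torque'],rel(s['tool_pos']),s['time_s'],s['width'])
cv2.imwrite("pics/deck.png",viewer.camera("wrist"));cv2.imwrite("pics/deck_s.png",cv2.resize(viewer.camera("scene")[200:330,200:360],None,fx=4,fy=4,interpolation=cv2.INTER_CUBIC))
np.savez("deck.npz",pos=s['tool_pos'],q=s['orientation'])
E
```

```text
[ 0.28083431 -0.49870408 -1.44815014] [-0.07275085  0.16166449  0.00353331] (np.float64(-83.75469003928359), np.float64(-0.16925545085385227), np.float64(122.51580839938667)) 13.525
True
[ 0.21047111 -0.09749902  5.27580799] [-0.06259656  0.15438546  0.01541437] (np.float64(-84.03722520284677), np.float64(0.01933450913272462), np.float64(114.53857132010684)) 14.275 13.78310098160516
```

View pics/deck.png

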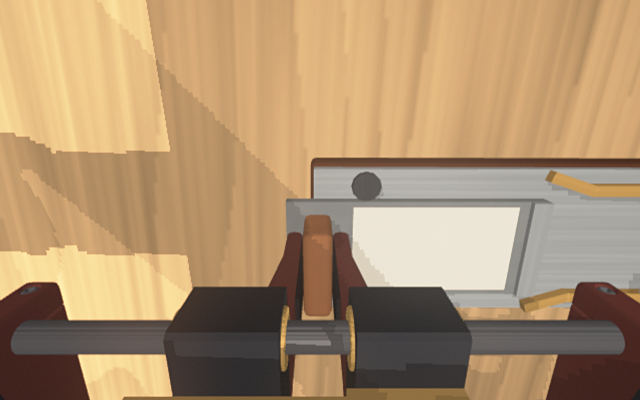

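View pics/deck_s.png

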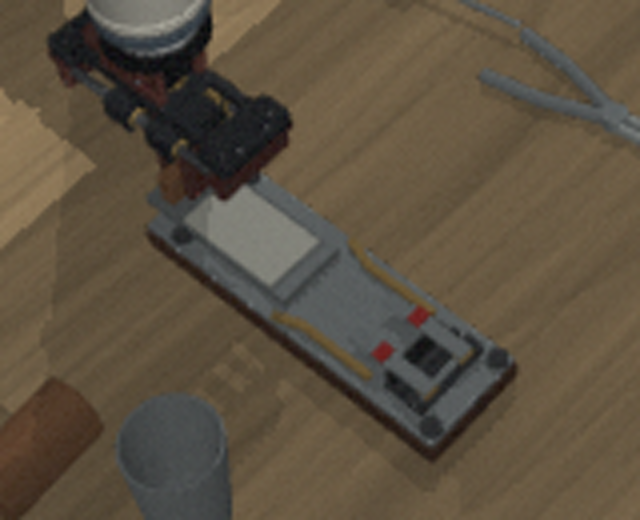

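The plate is flat on the deck: contact at TCP z=114.5, which was the predicted height. I'll check lateral alignment against the rails in a crop.

Run:
```python
import cv2
a=cv2.imread("pics/deck.png")[150:320,480:640]; cv2.imwrite("pics/deck_z.png",cv2.resize(a,None,fx=3.5,fy=3.5,interpolation=cv2.INTER_CUBIC))
```

```text
(no output)
```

View pics/deck_z.png

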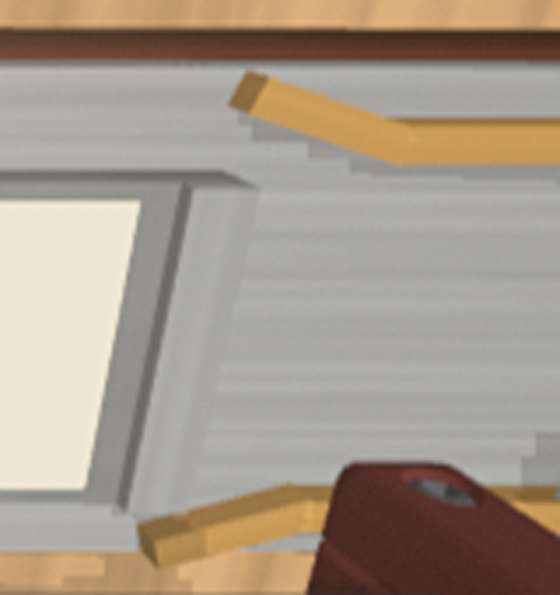

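Run:
```python
from h import *
p=viewer.camera_params("wrist");T=np.array(p['tool_from_camera'])
for n,u,v,z in(("railU a",400,165,84.5),("railU b",555,165,84.5),("railL a top",300,498,84.5),("railL deck",295,485,89.5),("ribFU",258,187,80.5),("tipU",230,105,84.5),("tipL",150,565,84.5)):
    print(n,ray(p,T,((u+.5)/3.5-.5+480,(v+.5)/3.5-.5+150),z).round(1))
```

```text
railU a [ 29.3 147.   84.5]
railU b [ 29.3 170.4  84.5]
railL a top [-28.7 145.   84.5]
railL deck [-29.5 147.9  89.5]
ribFU [ 27.2 123.3  80.5]
tipU [ 38.7 119.4  84.5]
tipL [-41.8 122.5  84.5]
```

The rails are symmetric about the tool at ±29.3 mm and parallel, so I'll slide in and log the force in small steps.

Run:
```python
from h import *
z=114.4
b=env.read_state();
print(env.move_l(tcp(-42,0,z),rate=40,f_stop=12))
s=env.read_state();print(s['time_s'],np.round(rel(s['tool_pos']),2),s['force'].round(1))
for px in np.arange(-40,-7.9,2):
    st=env.move_l(tcp(px,0,z),rate=16,f_stop=12)
    s=env.read_state();F=s['force']
    print(round(s['time_s'],2),np.round(rel(s['tool_pos']),2),"Fx %.1f Fy %.1f Fz %.1f"%(F[:2]@EX,F[:2]@EY,F[2]),st)
    if st or F[:2]@EX<-12: break
```

```text
False
15.5917 [-4.1720e+01 -7.0000e-02  1.1454e+02] [-1.4  0.3  4.3]
15.87 [-3.9870e+01 -4.0000e-02  1.1455e+02] Fx -1.6 Fy 0.1 Fz 5.6 False
16.14 [-3.7880e+01 -5.0000e-02  1.1457e+02] Fx -2.0 Fy 1.1 Fz 6.5 False
16.42 [-3.5910e+01 -6.0000e-02  1.1456e+02] Fx -2.8 Fy 0.0 Fz 5.1 False
16.69 [-3.3930e+01 -5.0000e-02  1.1456e+02] Fx -2.6 Fy 0.8 Fz 6.1 False
16.97 [-3.1900e+01 -4.0000e-02  1.1455e+02] Fx -2.5 Fy 1.3 Fz 6.1 False
17.24 [-2.9890e+01 -5.0000e-02  1.1458e+02] Fx -1.8 Fy 0.7 Fz 5.7 False
17.52 [-2.7900e+01 -5.0000e-02  1.1455e+02] Fx -3.4 Fy 0.2 Fz 7.2 False
17.79 [-2.5890e+01 -6.0000e-02  1.1458e+02] Fx -2.9 Fy -0.0 Fz 5.6 False
18.07 [-2.3920e+01 -5.0000e-02  1.1457e+02] Fx -2.5 Fy 0.4 Fz 5.7 False
18.34 [-2.1930e+01 -7.0000e-02  1.1456e+02] Fx -3.4 Fy 0.5 Fz 6.0 False
18.62 [-1.9940e+01 -7.0000e-02  1.1457e+02] Fx -1.9 Fy 0.0 Fz 5.1 False
18.89 [-1.8310e+01 -2.0000e-02  1.1459e+02] Fx -4.5 Fy -0.3 Fz 6.5 False
19.17 [-1.6440e+01  3.0000e-02  1.1455e+02] Fx -5.7 Fy -0.3 Fz 7.8 False
19.44 [-1.4480e+01  6.0000e-02  1.1456e+02] Fx -5.2 Fy 0.1 Fz 7.7 False
19.72 [-1.2560e+01  8.0000e-02  1.1455e+02] Fx -5.7 Fy 0.1 Fz 7.2 False
19.99 [-1.0620e+01  7.0000e-02  1.1456e+02] Fx -5.7 Fy 0.0 Fz 8.9 False
20.27 [-8.7700e+00  1.0000e-01  1.1455e+02] Fx -6.4 Fy 0.3 Fz 9.0 False
```

Run:
```python
from h import *
z=114.4
for px in np.arange(-7,27,.75):
    st=env.move_l(tcp(px,0,z),rate=8,f_stop=9)
    s=env.read_state();F=s['force'];fx=F[:2]@EX
    print(round(s['time_s'],2),np.round(rel(s['tool_pos']),2),"Fx %.1f Fy %.1f Fz %.1f"%(fx,F[:2]@EY,F[2]),st)
    if st or fx<-11 or s['time_s']>45: break
```

```text
20.54 [ -8.12   0.14 114.56] Fx -8.6 Fy -0.7 Fz 10.6 False
20.79 [ -7.4    0.14 114.56] Fx -8.6 Fy 0.3 Fz 9.6 False
21.04 [-6.4400e+00  1.1000e-01  1.1458e+02] Fx -6.4 Fy -0.4 Fz 8.7 False
21.29 [ -5.51   0.13 114.54] Fx -6.8 Fy -0.1 Fz 8.3 False
21.54 [-4.6700e+00  8.0000e-02  1.1458e+02] Fx -5.7 Fy -0.1 Fz 8.3 False
21.79 [-3.9200e+00  6.0000e-02  1.1457e+02] Fx -5.8 Fy 0.7 Fz 8.3 False
22.04 [-3.1900e+00  7.0000e-02  1.1455e+02] Fx -5.4 Fy 0.1 Fz 8.7 False
22.29 [-2.4200e+00  5.0000e-02  1.1456e+02] Fx -5.2 Fy 0.2 Fz 8.9 False
22.54 [-1.6700e+00  6.0000e-02  1.1454e+02] Fx -5.9 Fy -0.0 Fz 9.5 False
22.79 [-8.9000e-01  8.0000e-02  1.1455e+02] Fx -5.9 Fy 0.6 Fz 9.1 False
23.04 [-1.6000e-01  7.0000e-02  1.1456e+02] Fx -5.3 Fy -0.4 Fz 8.6 False
23.29 [5.9000e-01 7.0000e-02 1.1456e+02] Fx -6.6 Fy 0.5 Fz 7.8 False
23.54 [1.3400e+00 6.0000e-02 1.1456e+02] Fx -5.5 Fy 0.6 Fz 7.9 False
23.79 [2.1000e+00 6.0000e-02 1.1456e+02] Fx -5.7 Fy 0.3 Fz 7.9 False
24.04 [2.8500e+00 5.0000e-02 1.1457e+02] Fx -5.7 Fy 0.2 Fz 8.6 False
24.29 [3.5800e+00 4.0000e-02 1.1455e+02] Fx -6.1 Fy -0.6 Fz 8.8 False
24.54 [4.3800e+00 3.0000e-02 1.1455e+02] Fx -5.4 Fy -0.5 Fz 7.1 False
24.79 [5.2400e+00 4.0000e-02 1.1456e+02] Fx -5.4 Fy 0.3 Fz 7.8 False
25.04 [  6.12   0.   114.58] Fx -5.3 Fy 0.5 Fz 7.0 False
25.29 [ 7.0700e+00 -2.0000e-02  1.1459e+02] Fx -3.6 Fy 0.2 Fz 7.1 False
25.54 [ 7.7500e+00 -1.0000e-02  1.1458e+02] Fx -4.2 Fy 0.5 Fz 6.4 False
25.79 [ 8.2600e+00 -1.0000e-02  1.1458e+02] Fx -5.0 Fy 0.8 Fz 7.7 False
26.04 [8.9500e+00 1.0000e-02 1.1456e+02] Fx -6.8 Fy -0.6 Fz 8.9 False
26.29 [9.5200e+00 5.0000e-02 1.1458e+02] Fx -6.1 Fy -0.3 Fz 8.3 False
26.54 [9.7600e+00 6.0000e-02 1.1456e+02] Fx -9.7 Fy -0.1 Fz 10.6 False
26.79 [9.9700e+00 7.0000e-02 1.1455e+02] Fx -11.8 Fy -0.3 Fz 11.9 False
```

The force dropped at x≈6–7 (the snap) and rose sharply from x≈9.6 (the stop, at about 79.5, matching the lip estimate). I'll look before releasing.

Run:
```python
from h import *
cv2.imwrite("pics/in_w.png",viewer.camera("wrist"));
a=cv2.resize(viewer.camera("scene")[220:325,230:340],None,fx=5,fy=5,interpolation=cv2.INTER_CUBIC);cv2.imwrite("pics/in_s.png",a)
```

```text
(no output)
```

View pics/in_w.png

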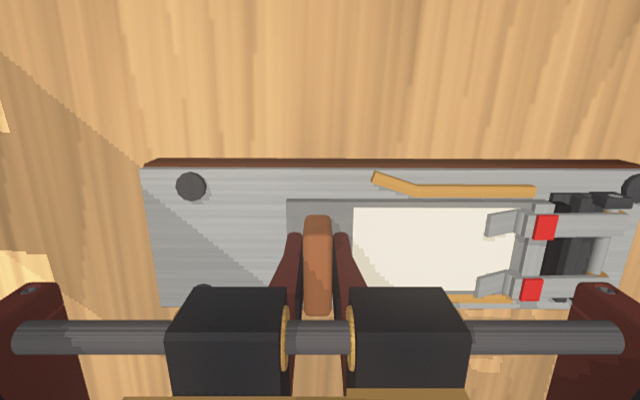

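View pics/in_s.png

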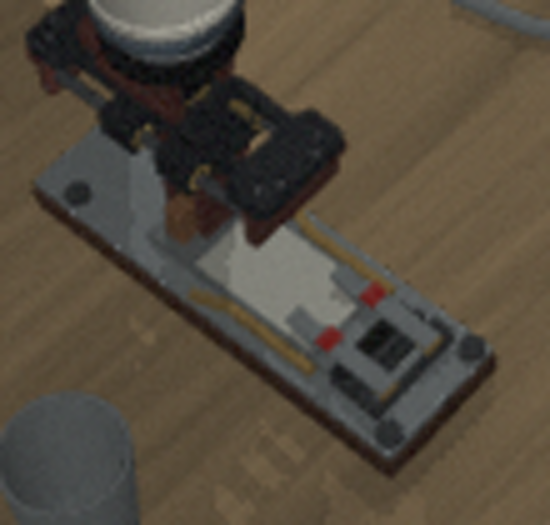

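Run:
```python
import cv2
a=cv2.imread("pics/in_w.png")[180:320,460:640]; cv2.imwrite("pics/in_z.png",cv2.resize(a,None,fx=4.2,fy=4.2,interpolation=cv2.INTER_CUBIC))
```

```text
(no output)
```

View pics/in_z.png

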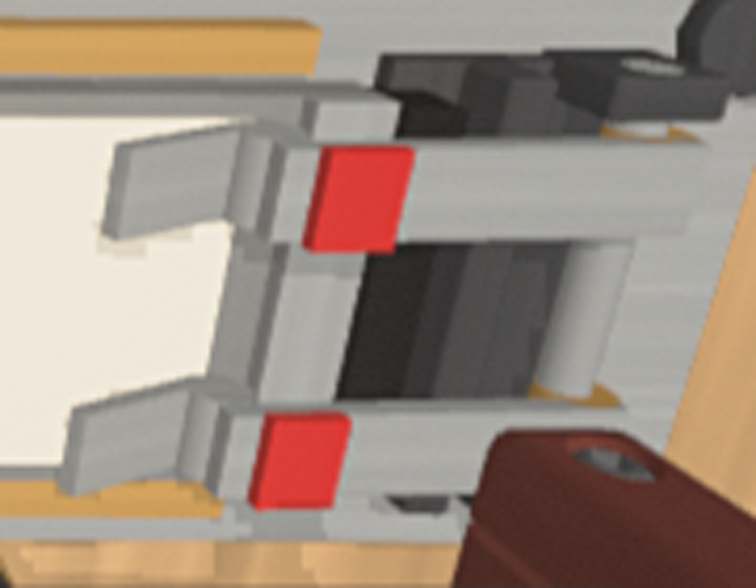

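Both noses sit just behind the rib, and the white face and the plate shelf are visible ahead of the lips. The two clips look alike. I'll relax the push, release and lift straight up.

Run:
```python
from h import *
env.move_l(tcp(10.0,0,114.5),rate=5);env.hold(.2)
s=env.read_state();F=s['force'];print(np.round(rel(s['tool_pos']),2),F[:2]@EX,F[2])
set_gripper(45);env.hold(.2)
s=env.read_state();print(np.round(rel(s['tool_pos']),2),s['force'],s['width'])
env.move_l(tcp(10,0,180),rate=60)
env.move_l(tcp(30,-30,290),rate=120);env.hold(.2)
s=env.read_state();cv2.imwrite("pics/fin_w.png",viewer.camera("wrist"));np.savez("fin.npz",pos=s['tool_pos'],q=s['orientation'])
im=viewer.camera("scene");cv2.imwrite("pics/fin_s.png",im)
print(s['time_s'],s['force'])
a=cv2.imread("pics/fin_w.png")[60:210,190:460];cv2.imwrite("pics/fin_z.png",cv2.resize(a,None,fx=2.9,fy=2.9,interpolation=cv2.INTER_CUBIC))
```

```text
[9.7200e+00 1.0000e-01 1.1457e+02] -3.87856797037603 6.4140858267871375
[1.0010e+01 3.0000e-02 1.1449e+02] [-0.33308627  0.66716317  0.81894946] 44.91307239287341
31.0167 [-0.12499358 -1.07226179  0.37431689]
```

View pics/fin_w.png

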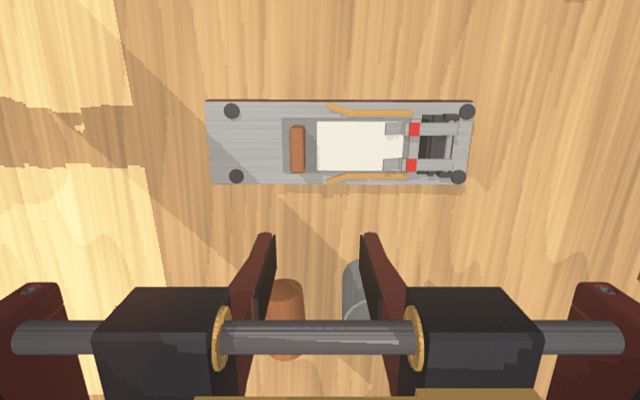

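View pics/fin_z.png

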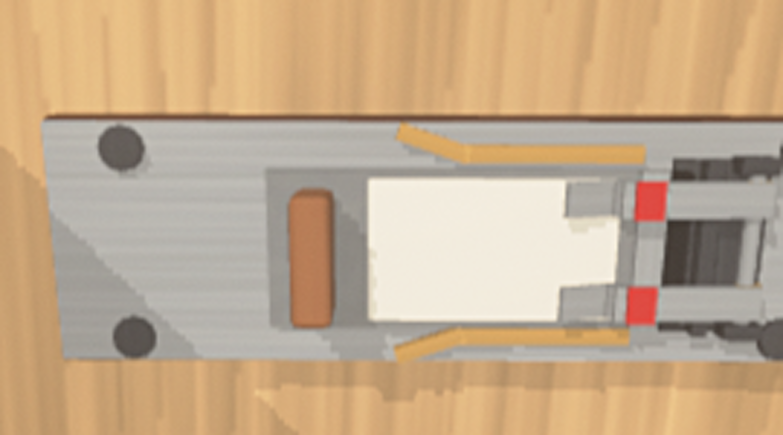

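View pics/fin_s.png

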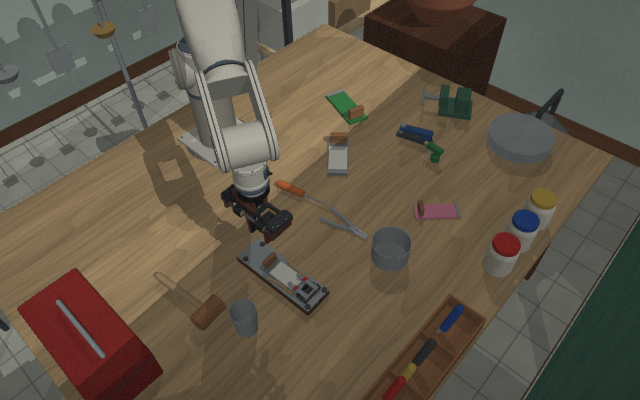

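Run:
```python
from h import *
p=viewer.camera_params("wrist");d=np.load("fin.npz");T=wristT(p,d['pos'],d['q'])
for n,u,v,z in(("tailU",266,169,31),("tailL",272,327,31),("ribFront",665,240,34),("ribBack",637,250,34),("noseU",620,200,33),("noseL",614,304,33),("railU",465,162,30),("gripTopL",290,260,61),("gripTopR",331,260,61)):
    P=ray(p,T,((u+.5)/2.9-.5+190,(v+.5)/2.9-.5+60),z);e=P[:2]-O;print(n,(e@EX).round(1),(e@EY).round(1))
```

```text
tailU -59.1 27.4
tailL -58.8 -28.8
ribFront 80.3 3.3
ribBack 70.8 -0.2
noseU 63.7 17.0
noseL 64.4 -19.7
railU 9.8 29.7
gripTopL -49.0 0.8
gripTopR -35.7 0.8
```

The plate centre is at x≈+10 and the rib's back edge is at 70.8. Both noses are at about 64, behind the rib. The plate is straight and nothing else has moved, so I'm handing it in.

Run:
```python
from h import *
workorder.sign_off(); print(env.read_state()['time_s'])
```

```text
the job is handed in; nothing more can be done
the job is handed in; nothing more can be done
```

I picked up the small white/grey plate by its grip, laid it flat on the deck and slid it under both clips. I let go, lifted the arm clear and handed the job in shortly after 31 s. No verdict was reported.

- **By feel:** The push force was 5–9 N as the lips lifted. It dropped at x≈6–7 mm as the clips snapped, then rose at the stop from about 9.6 mm. I stopped pushing at 11.8 N.
- **Last pictures:** The plate is straight and seated, with its centre about +10 mm ahead of the cradle's origin and its front at about 80 mm. Both clip noses are at about 64 mm, behind the rib's back edge at 71 mm. The bystanders look unmoved in the scene view.
- **Not measured:** The clip angles can't be read directly. That they snapped down rests on the force trace and the nose positions. No check disagreed.

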